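# Point-and-check before starting the router

## Task

Do the pointing check before starting the router. Point from directly above at the cutter that stands up through the router plate, then at the jaw of the shorter of the two loose spanners on the bench: each time bring the fingertips to two or three centimetres above it, without touching it, and stay there for a good second; do not point at the longer spanner. Then press the small start button on the switch box fully down and let it come back up, leaving the large stop button unpressed and everything else on the bench where it is.

Things in the scene. Friction and masses are not known exactly. Their poses are not given: they have to be found in the camera images.
- cutter_top (a point): centre of the top of the steel router cutter, a 20 mm wide upright cylinder, its top 48 mm above the bench. It stands in a dark round insert in a fixed aluminium plate (200 x 240 mm, 12 mm thick, long side across the robot's view, turned up to 9 degrees). A split plywood fence 57 mm high runs across the plate; its near face is 54 mm from the cutter's centre, on the side away from the robot. z is up
- short_spanner_jaw (a point): middle of the open-jaw head, at the upper face, of the shorter spanner: plain steel, lying flat on the bench, 130 mm long, head 36 mm wide, 6 mm thick. This point lies 6 mm above the bench. The spanner's x axis runs from its handle to its jaw; z is up. It lies to the left or the right, nearer the robot than the switch box
- short_spanner: the shorter spanner (see its jaw); origin at the middle of its length, on its underside; the jaw point is 45 mm along its x
- long_spanner_jaw (a point): the same point of the longer spanner: same shape and steel, 200 mm long, head 50 mm wide, 7 mm thick, lying on the other side
- long_spanner: the longer spanner; origin at the middle of its length, on its underside; the jaw point is 72 mm along its x
- start_top (a point): centre of the top of the start button when up: the smaller (24 mm across) of two round black buttons on the top of a fixed grey switch box (85 x 140 x 50 mm high, long side roughly across the robot's view, left or right of the plate). 72 mm above the bench; pressed straight down
- start (a joint): travel of the start button: 0 up, 0.006 m fully down; a spring needing 5 N fully down brings it back
- stop_top (a point): centre of the top of the stop button: the larger (44 mm across) of the two buttons, 67 mm from the start button, to its right seen from the robot
- stop (a joint): travel of the stop button: 0 up, 0.006 m fully down
- offcut: loose offcut of pale board, 45 x 90 x 19 mm, lying in front of the router plate; origin at the centre of its underside
- cutter_rack: fixed wooden block 70 x 140 x 30 mm with three spare cutters standing in it to 68 mm above the bench; on the opposite side of the plate from the switch box; origin at the centre of its underside, long side along its y
- wax_can: loose aluminium can, 66 mm across, 50 mm high; origin at the centre of its underside
- push_block: loose plywood push block 90 x 160 x 20 mm with a bar handle, 64 mm high in all; origin at the centre of its underside
- screw_jar: loose glass jar with a dark lid, 70 mm across, 90 mm high; origin at the centre of its underside
- mug: loose white mug, 80 mm across, 95 mm high; origin at the centre of its underside
- dust_brush: loose hand brush lying on the bench off to the right
- cutter: the router cutter itself, steel, upright; origin at the plate's upper face, 36 mm below its top

How it is judged:
By the outcome, as a careful person would: the job done as asked, in the order asked, and still so for the second after the job is handed in, with the robot touching nothing.
It also fails if it takes over 48 s, if anything falls off the work surface, if the arm or the gripper's body presses on something with over 40 N, if the wrist force passes 120 N, or if a joint passes its speed limit or range.

## Robot

A 6-joint arm with a two-finger parallel gripper is mounted at the origin on the work surface. World frame = base frame: x ahead of the robot, y to its left, z up, the work surface at z = 0. Lengths are in m, angles in rad, forces in N, time in s.
With the tool pointing down it reaches from about 0.35 to 0.85 m from the base axis. Payload 8.1 kg.
Tool frame: the origin (TCP) lies midway between the tips of the shut fingers; the grasp point (between the pads) lies 19 mm behind it (robot.tcp_to_grasp is the distance from the TCP to the grasp point, in m); z points along the fingers, y is the direction in which the jaws open and shut (so a half turn about z gives the same grasp; the last joint's range is limited). The gripper opens to 93 mm and grips with 3 to 60 N. Pads are 15 mm wide; open, the fingers measure 128 mm over their backs; the gripper's body (75 mm by 188 mm) begins 65 mm behind the grasp point.
Start: joints at [1.196, 0.13, 1.488, -0, 1.523, -0.085], TCP at [0.171, 0.575, 0.219] pointing down, gripper open.
Joint ranges: [-2.96, 2.96], [-0.89, 2.26], [0.02, 2.5], [-1.34, 4.48], [0, 2.73], [-2.66, 2.66]. Speed limits (rad/s): [2.39, 2.39, 2.79, 3.14, 3.14, 3.14].

## Interface

Orientations are given as a rotation vector (axis times angle).
In Python, from plant import robot gives the robot as it stands.
- The arm moves only by the tool send_rows, never from a script. Its argument "series" is a list of rows, each an object of numbers: "wx", "wy", "wz": the turn, a rotation vector about the world's x, y, z in rad; "dx", "dy", "dz": the shift along the world's x, y, z in cm; "fingers": the closure in counts, from 0 (fully open) to 255 (shut). In form: [{"wx": .., "wy": .., "wz": .., "dx": .., "dy": .., "dz": .., "fingers": ..}, ...]. A call has 1 to 20 rows; each row shifts and turns the pose as measured when the row begins; what a row does not reach is not made up. A row lasts 1/12 s, in which the tool goes at most 41.7 mm and 7.16 degrees, less where a joint would pass 70% of its speed; a pose out of reach is approached as far as the arm can. A call is refused whole if a number of a shift passes 4.17 or a number of a turn 0.125, either way. A call with a gripper value outside its range is refused whole. The fingers move at their own pace and stop on an object; "newtons" is the grip in N (left out, the last holds). Time passes only in rows, so rows that do not move let the fingers close. It gives the time, the measured TCP pose, the force and the opening at its end, in the units of the state.
- robot.read_state(): the state, without advancing time (a new reading comes with each control period).
- robot.read_camera(name): name is "scene" or "side" or "wrist"; returns the picture (384x512x3 uint8, red, green, blue); there is no depth.
- robot.camera_info(name): a dict with "intrinsics" (3x3 intrinsics, pixels), "extrinsics" (4x4, takes a point from world to camera coordinates); the wrist camera has in their place "tool_from_camera" (4x4, takes a point from camera to tool coordinates, whose origin is the TCP and whose axes are the flange's). Camera axes: x right, y up, looking along -z (the intrinsics and any distortion apply to the point x, -y, -z); pixel columns grow to the right and rows downward; lengths in m; the calibration is good to about 2 mm. A picture is of the moment at which its call begins: read the wrist's pose just before it. camera_info takes no time and is no camera call.
- robot.close_job(): hands the job in, once; it reports no verdict.
The state is a dict: "t": time; "q": joint angles; "dq": joint speeds; "joint_torque": joint torques, N m; "tool_pos": TCP position; "orientation": TCP orientation; "force": force on the tool from outside, world axes, zero at the start; "wrist_torque": the same for the moment, N m; "opening": finger opening in m.
Only numpy, scipy, OpenCV 4.12 (cv2) and the standard library are available. Lean on these libraries where they do the work, as an engineer would, in place of code of your own. Each camera call takes 0.05 s, during which the arm holds its last target.

## Working session

There is one attempt and no reset: what is moved stays moved. The work goes in short steps, Python scripts to look and compute and a tool call to move; the robot and the scene stay as the last step left them, time stands still between calls to the robot, and variables do not carry over. Pictures are saved under pics/ and viewed, and the job is handed in when it is done.

Besides the shell and the picture viewer there is one more tool, called after "Request:" as a command line: name --argument value ..., lists and objects as JSON in quotes. send_rows: Moves the arm, as the interface text tells. Its arguments: {"type":"object","properties":{"series":{"type":"array","items":{"type":"object","properties":{"wx":{"type":"number"},"wy":{"type":"number"},"wz":{"type":"number"},"dx":{"type":"number"},"dy":{"type":"number"},"dz":{"type":"number"},"fingers":{"type":"number"}}}},"newtons":{"type":"number"}},"required":["series"]}

```bash
mkdir -p pics
cat > h.py <<'E'
import numpy as np, cv2
from plant import robot
def save(n,f):
    im=robot.read_camera(n); cv2.imwrite(f,im[:,:,::-1]); return im
def ray_fixed(n,u,v):
    c=robot.camera_info(n); K=np.array(c['intrinsics']);E=np.array(c['extrinsics'])
    d=np.linalg.inv(K)@[u,v,1]; d=np.array([d[0],-d[1],-d[2]])
    R=E[:3,:3];t=E[:3,3]; return -R.T@t, R.T@d
def onz(n,u,v,z):
    o,d=ray_fixed(n,u,v); return o+d*(z-o[2])/d[2]
def proj(n,p):
    c=robot.camera_info(n); K=np.array(c['intrinsics']);E=np.array(c['extrinsics'])
    q=E[:3,:3]@p+E[:3,3]; q=K@[q[0],-q[1],-q[2]]; return q[:2]/q[2]
E
python3 - <<'E'
from h import *
for n in("scene","side","wrist"):
    print(n,robot.camera_info(n))
print(robot.read_state())
for n in("scene","side","wrist"): save(n,f"pics/{n}0.png")
E
```

```text
scene {'intrinsics': array([[408.47048938,   0.        , 251.24291668],
       [  0.        , 408.47048938, 192.06780086],
       [  0.        ,   0.        ,   1.        ]]), 'extrinsics': array([[ 0.79079872,  0.61202826,  0.0076672 , -0.41651129],
       [-0.34367411,  0.43362444,  0.83298136,  0.147107  ],
       [ 0.50648345, -0.66135562,  0.55324792, -1.91062297],
       [ 0.        ,  0.        ,  0.        ,  1.        ]])}
side {'intrinsics': array([[347.71605359,   0.        , 253.68884446],
       [  0.        , 347.71605359, 190.77955669],
       [  0.        ,   0.        ,   1.        ]]), 'extrinsics': array([[ 0.81476027, -0.5797911 ,  0.00282609, -0.46188761],
       [ 0.33350155,  0.47263421,  0.81571663, -0.22718668],
       [-0.47428095, -0.66367099,  0.5784448 , -0.9473491 ],
       [ 0.        ,  0.        ,  0.        ,  1.        ]])}
wrist {'intrinsics': array([[284.40052422,   0.        , 250.56410375],
       [  0.        , 284.40052422, 189.7718908 ],
       [  0.        ,   0.        ,   1.        ]]), 'tool_from_camera': array([[-2.45388599e-04,  9.69703
[... 258 characters left out ...]
e+00,  0.00000000e+00,
         1.00000000e+00]])}
{'t': 0.0, 'q': array([ 1.19555772e+00,  1.31140547e-01,  1.48925434e+00,  1.98548001e-05,
        1.52298814e+00, -8.54009587e-02]), 'dq': array([ 0.00066033, -0.00019589,  0.00019287,  0.00103916, -0.00026896,
       -0.00030808]), 'joint_torque': array([ 4.52255354e-04, -5.59840357e+01, -4.91756558e+01,  7.68235023e-02,
        3.58803850e-02, -7.20998992e-05]), 'tool_pos': array([0.17124622, 0.57446538, 0.21761345]), 'orientation': array([-4.53623522e-01, -3.10823639e+00,  2.73055655e-03]), 'force': array([0.08190197, 0.01595422, 0.02518463]), 'wrist_torque': array([-0.0080132 ,  0.00271723,  0.00713148]), 'opening': 0.09299033751032537}
```

View pics/scene0.png

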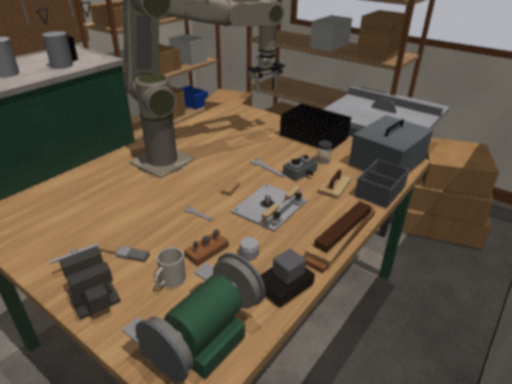

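View pics/side0.png

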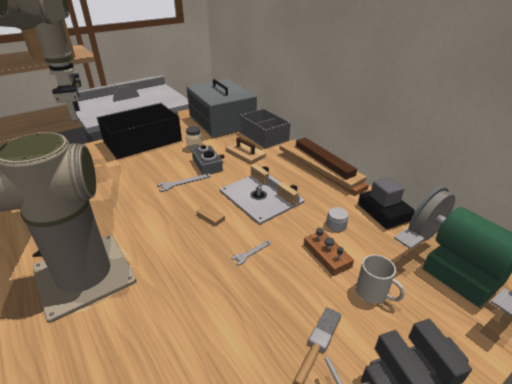

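View pics/wrist0.png

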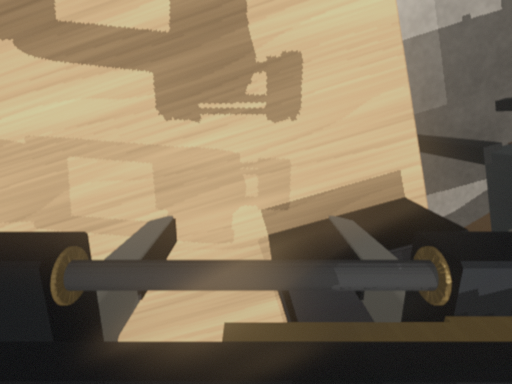

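Run:
```python
import cv2,numpy as np
a=cv2.imread('pics/side0.png');b=cv2.imread('pics/scene0.png')
def c(im,x,y,w,h,s):return cv2.resize(im[y:y+h,x:x+w],None,fx=s,fy=s,interpolation=cv2.INTER_CUBIC)
cv2.imwrite('pics/c1.png',c(a,150,130,160,140,5)[:600])
cv2.imwrite('pics/c2.png',c(b,170,140,190,110,4))
cv2.imwrite('pics/c3.png',np.hstack([c(a,180,140,50,40,8),c(a,225,235,50,40,8)]))
```

```text
(no output)
```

View pics/c1.png

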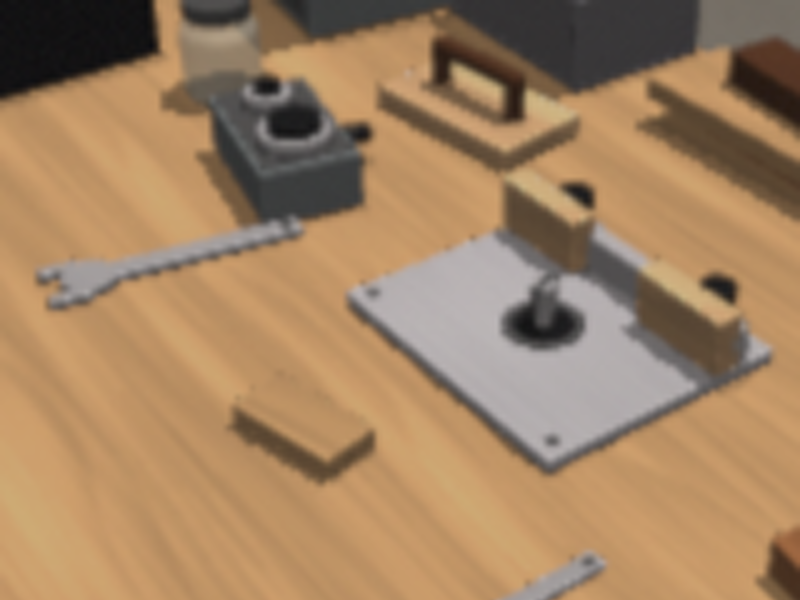

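View pics/c2.png

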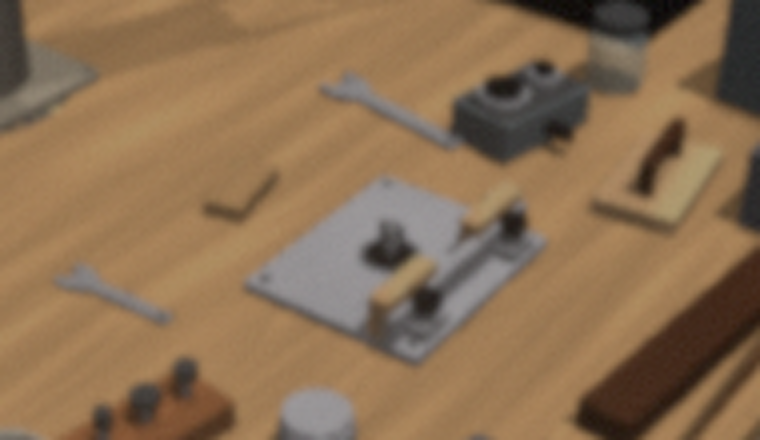

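View pics/c3.png

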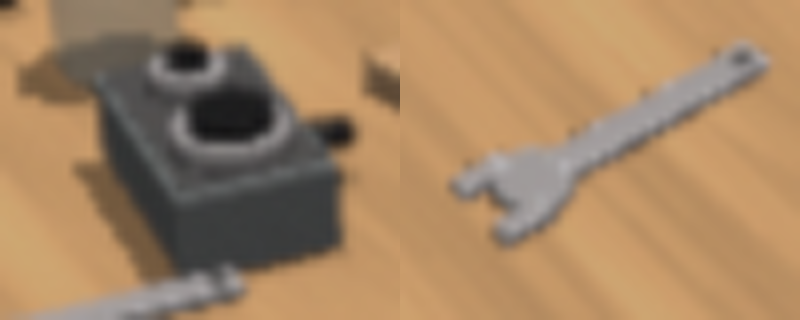

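```bash
cat >> h.py <<'E'
def tri(a,b):
    A=np.zeros((3,3));r=np.zeros(3);L=[]
    for o,d in (a,b):
        d=d/np.linalg.norm(d);P=np.eye(3)-np.outer(d,d);A+=P;r+=P@o;L.append((o,P))
    x=np.linalg.solve(A,r);return x,[np.linalg.norm(P@(x-o)) for o,P in L]
E
python3 - <<'E'
from h import *
np.set_printoptions(precision=4,suppress=True)
D=dict(cutter=((258.8,185.8),(267.6,196.1),.048),jaw=((240.8,257.1),(190.2,209.1),.006),jawlong=((166.5,185.3),(256.5,161.5),.007),start=((202.8,146.1),(305.3,156.1),.072),stop=((208.7,153.4),(295.3,161.1),.072))
for k,(s,c,z) in D.items():
    print(k,onz('side',*s,z),onz('scene',*c,z),tri(ray_fixed('side',*s),ray_fixed('scene',*c)))
E
```

```text
cutter [0.5977 0.0128 0.048 ] [0.6002 0.0082 0.048 ] (array([0.598 , 0.0123, 0.0465]), [np.float64(0.0014712607919306962), np.float64(0.001471260791930629)])
jaw [ 0.3804 -0.1986  0.006 ] [ 0.3824 -0.1998  0.006 ] (array([ 0.3809, -0.1981,  0.0048]), [np.float64(0.0003855612015587022), np.float64(0.00038556120155847345)])
jawlong [0.3564 0.2599 0.007 ] [0.3577 0.2581 0.007 ] (array([0.3566, 0.26  , 0.0063]), [np.float64(0.0005299850074709325), np.float64(0.0005299850074709471)])
start [0.559 0.342 0.072] [0.5665 0.3385 0.072 ] (array([0.5619, 0.3474, 0.0677]), [np.float64(0.0009810062484943436), np.float64(0.0009810062484944709)])
stop [0.5488 0.276  0.072 ] [0.5563 0.2727 0.072 ] (array([0.5517, 0.281 , 0.0678]), [np.float64(0.0009539087370858659), np.float64(0.0009539087370856917)])
```

Request:
send_rows --series '[{"dx": 2.35,"dy": -3.1,"dz": 0,"fingers": 255},{"dx": 2.35,"dy": -3.1,"dz": 0,"fingers": 255},{"dx": 2.35,"dy": -3.1,"dz": 0,"fingers": 255},{"dx": 2.35,"dy": -3.1,"dz": 0,"fingers": 255},{"dx": 2.35,"dy": -3.1,"dz": 0,"fingers": 255},{"dx": 2.35,"dy": -3.1,"dz": 0,"fingers": 255},{"dx": 2.35,"dy": -3.1,"dz": 0,"fingers": 255},{"dx": 2.35,"dy": -3.1,"dz": 0,"fingers": 255},{"dx": 2.35,"dy": -3.1,"dz": 0,"fingers": 255},{"dx": 2.35,"dy": -3.1,"dz": 0,"fingers": 255},{"dx": 2.35,"dy": -3.1,"dz": 0,"fingers": 255},{"dx": 2.35,"dy": -3.1,"dz": 0,"fingers": 255},{"dx": 2.35,"dy": -3.1,"dz": 0,"fingers": 255},{"dx": 2.35,"dy": -3.1,"dz": 0,"fingers": 255},{"dx": 2.35,"dy": -3.1,"dz": 0,"fingers": 255},{"dx": 2.35,"dy": -3.1,"dz": 0,"fingers": 255},{"dx": 1.5,"dy": -2,"dz": 0,"fingers": 255},{"dx": 0,"dy": 0,"dz": 0,"fingers": 255}]'

```text
schema error: expected keys wx, wy, wz, dx, dy, dz, fingers
```

```bash
cat >> h.py <<'E'
from scipy.spatial.transform import Rotation as Rn
def wray(u,v,s):
    c=robot.camera_info('wrist');T=np.array(c['tool_from_camera']);K=np.array(c['intrinsics'])
    d=np.linalg.inv(K)@[u,v,1]; d=np.array([d[0],-d[1],-d[2]])
    R=Rn.from_rotvec(s['orientation']).as_matrix()
    return R@T[:3,3]+s['tool_pos'], R@T[:3,:3]@d
def wz(u,v,z,s):
    o,d=wray(u,v,s);return o+d*(z-o[2])/d[2]
E
python3 - <<'E'
from h import *
s=robot.read_state();save('wrist','pics/w1.png');print(s['t'],s['tool_pos'],s['orientation'],s['opening'],s['q'])
np.save('w1.npy',np.r_[s['tool_pos'],s['orientation']])
E
```

```text
0.15 [0.17128301 0.57457418 0.21783079] [-4.53583736e-01 -3.10836338e+00  2.19734026e-03] 0.09297627541249867 [ 1.19559169e+00  1.30996583e-01  1.48901515e+00 -1.89935663e-05
  1.52301342e+00 -8.54018464e-02]
```

View pics/w1.png

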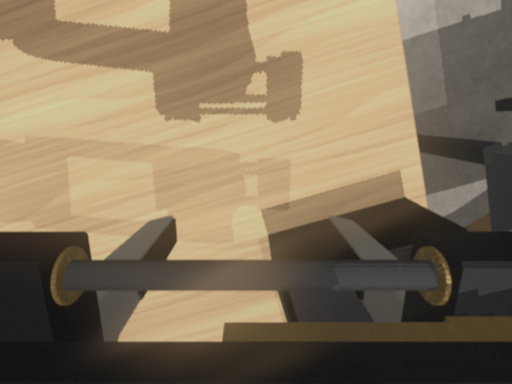

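Request:
send_rows --series '[{"wx": 0,"wy": 0,"wz": 0,"dx": 2.35,"dy": -3.1,"dz": 0,"fingers": 255},{"wx": 0,"wy": 0,"wz": 0,"dx": 2.35,"dy": -3.1,"dz": 0,"fingers": 255},{"wx": 0,"wy": 0,"wz": 0,"dx": 2.35,"dy": -3.1,"dz": 0,"fingers": 255},{"wx": 0,"wy": 0,"wz": 0,"dx": 2.35,"dy": -3.1,"dz": 0,"fingers": 255},{"wx": 0,"wy": 0,"wz": 0,"dx": 2.35,"dy": -3.1,"dz": 0,"fingers": 255},{"wx": 0,"wy": 0,"wz": 0,"dx": 2.35,"dy": -3.1,"dz": 0,"fingers": 255},{"wx": 0,"wy": 0,"wz": 0,"dx": 2.35,"dy": -3.1,"dz": 0,"fingers": 255},{"wx": 0,"wy": 0,"wz": 0,"dx": 2.35,"dy": -3.1,"dz": 0,"fingers": 255},{"wx": 0,"wy": 0,"wz": 0,"dx": 2.35,"dy": -3.1,"dz": 0,"fingers": 255},{"wx": 0,"wy": 0,"wz": 0,"dx": 2.35,"dy": -3.1,"dz": 0,"fingers": 255},{"wx": 0,"wy": 0,"wz": 0,"dx": 2.35,"dy": -3.1,"dz": 0,"fingers": 255},{"wx": 0,"wy": 0,"wz": 0,"dx": 2.35,"dy": -3.1,"dz": 0,"fingers": 255},{"wx": 0,"wy": 0,"wz": 0,"dx": 2.35,"dy": -3.1,"dz": 0,"fingers": 255},{"wx": 0,"wy": 0,"wz": 0,"dx": 2.35,"dy": -3.1,"dz": 0,"fingers": 255},{"wx": 0,"wy": 0,"wz": 0,"dx": 0,"dy": 0,"dz": 0,"fingers": 255}]'

```text
t: 1.45
tool_pos: [0.5062, 0.1175, 0.2145]
orientation: [-0.44, -3.11, 0.006]
force: [0.3, 0.3, 0.6]
opening: 0.0012
```

Run:
```python
from h import *
s=robot.read_state();save('wrist','pics/w2.png');print(s['t'],s['tool_pos'],s['orientation'],s['opening'],s['q'])
np.save('w2.npy',np.r_[s['tool_pos'],s['orientation']])
```

```text
1.45 [0.50621336 0.11749177 0.21450932] [-0.44014361 -3.11016222  0.00645241] 0.0011798897061088818 [ 0.13217905 -0.08403096  1.71348117 -0.00384575  1.51366766 -1.15722608]
```

View pics/w2.png

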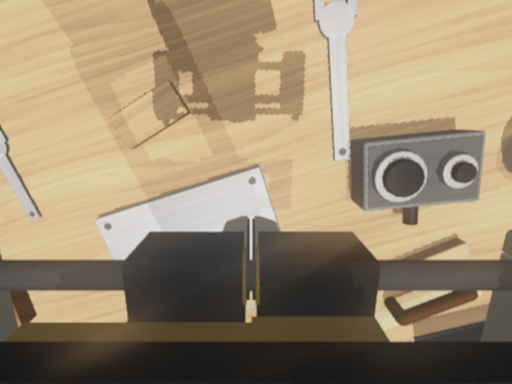

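Run:
```python
from h import *
np.set_printoptions(precision=4,suppress=True)
w=np.load('w2.npy');s=dict(tool_pos=w[:3],orientation=w[3:])
im=cv2.imread('pics/w2.png');g=im.max(2)
for n,(x0,y0,x1,y1) in dict(start=(450,158,478,188),stop=(382,155,425,200)).items():
    m=(g[y0:y1,x0:x1]<45).astype('uint8');k,l,st,ce=cv2.connectedComponentsWithStats(m);i=1+st[1:,4].argmax()
    u,v=ce[i]+[x0,y0];print(n,u,v,st[i],wz(u,v,.072,s))
print('longjaw',wz(337,15,.007,s))
print('side start', onz('side',202.8,146.1,.072))
im=cv2.resize(im[150:210,360:500],None,fx=5,fy=5);cv2.imwrite('pics/c4.png',im)
```

```text
Traceback (most recent call last):
ValueError: attempt to get argmax of an empty sequence
```

Run:
```python
from h import *
np.set_printoptions(precision=4,suppress=True)
w=np.load('w2.npy');s=dict(tool_pos=w[:3],orientation=w[3:])
im=cv2.imread('pics/w2.png');g=im.max(2)
print(g[173,440:484],g[177,376:430:3])
for n,(x0,y0,x1,y1) in dict(start=(450,160,478,188),stop=(384,157,424,198)).items():
    sub=g[y0:y1,x0:x1];th,m=cv2.threshold(sub,0,1,cv2.THRESH_BINARY_INV|cv2.THRESH_OTSU);k,l,st,ce=cv2.connectedComponentsWithStats(m);i=1+st[1:,4].argmax()
    u,v=ce[i]+[x0,y0];print(n,th,u,v,st[i],wz(u,v,.072,s))
print('longjaw',wz(337,15,.007,s))
im=cv2.resize(im[150:210,360:500],None,fx=5,fy=5);cv2.imwrite('pics/c4.png',im)
```

```text
[ 91  94 118 173 207 210 207 208 207 197 154  94  71  72  72  74  80  86
  90  89  88  89  88  89  88  86  87  86  88  87  88  88  89  91  89  88
 103 130 131 139 155 173 201 207] [200 208 132  72  87  89  86  87  84  81  78  78  77  76  76  74 124 143]
start 139.0 464.7831094049904 173.20153550863722 [  1   1  27  27 521] [0.5621 0.3449 0.072 ]
stop 133.0 403.09220985691576 177.06120826709062 [   0    1   40   39 1258] [0.5477 0.2793 0.072 ]
longjaw [0.3561 0.2647 0.007 ]
```

View pics/c4.png

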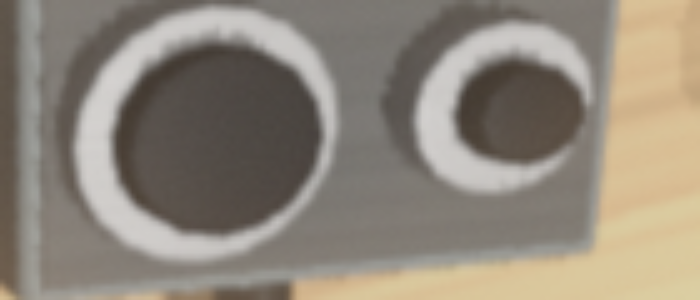

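Request:
send_rows --series '[{"wx": 0,"wy": 0,"wz": 0,"dx": 1.0,"dy": -2.7,"dz": 0,"fingers": 255},{"wx": 0,"wy": 0,"wz": 0,"dx": 1.0,"dy": -2.7,"dz": 0,"fingers": 255},{"wx": 0,"wy": 0,"wz": 0,"dx": 1.0,"dy": -2.7,"dz": 0,"fingers": 255},{"wx": 0,"wy": 0,"wz": 0,"dx": 1.0,"dy": -2.4,"dz": 0,"fingers": 255},{"wx": 0,"wy": 0,"wz": 0,"dx": 0,"dy": 0,"dz": 0,"fingers": 255}]'

```text
t: 1.92
tool_pos: [0.5439, 0.015, 0.2134]
orientation: [-0.433, -3.106, 0.001]
force: [-0.9, -0.2, 0.5]
opening: 0.0004
```

Run:
```python
from h import *
s=robot.read_state();save('wrist','pics/w3.png');print(s['t'],s['tool_pos'],s['orientation'],s['opening'],s['q'])
np.save('w3.npy',np.r_[s['tool_pos'],s['orientation']])
```

```text
1.9167 [0.54386489 0.01500117 0.21343394] [-4.33286585e-01 -3.10647542e+00  9.28513155e-04] 0.0003679044460709873 [-6.65108391e-02 -1.31387442e-02  1.64686786e+00 -2.27565391e-04
  1.51293863e+00 -1.36012454e+00]
```

View pics/w3.png

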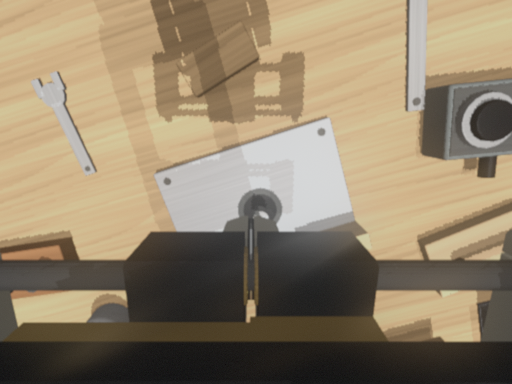

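Run:
```python
from h import *
np.set_printoptions(precision=4,suppress=True)
w=np.load('w3.npy');s=dict(tool_pos=w[:3],orientation=w[3:])
im=cv2.imread('pics/w3.png')
a=cv2.resize(im[180:240,220:300],None,fx=5,fy=5,interpolation=cv2.INTER_CUBIC);b=cv2.resize(im[60:120,20:100],None,fx=5,fy=5,interpolation=cv2.INTER_CUBIC)
cv2.imwrite('pics/c5.png',np.hstack([a,b]))
R=Rn.from_rotvec(w[3:]).as_matrix();print(R)
print('cutter',wz(262,210,.048,s),'jaw',wz(54,96,.006,s),'tail',wz(91,170,.006,s))
```

```text
[[-0.9618  0.2736 -0.0051]
 [ 0.2736  0.9618  0.0001]
 [ 0.0049 -0.0013 -1.    ]]
cutter [0.5858 0.0167 0.048 ] jaw [ 0.384  -0.1961  0.006 ] tail [ 0.4834 -0.1893  0.006 ]
```

View pics/c5.png

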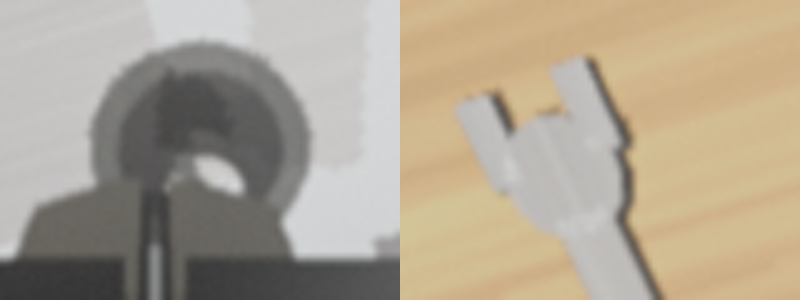

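Run:
```python
from h import *
np.set_printoptions(precision=4,suppress=True)
w=np.load('w3.npy');s=dict(tool_pos=w[:3],orientation=w[3:])
print('cutter',wz(261,219,.048,s),'insert',wz(260,209.5,.012,s),'jaw',wz(53,95,.006,s),'tail',wz(93,174,.006,s))
```

```text
cutter [0.5967 0.0124 0.048 ] insert [0.596  0.0125 0.012 ] jaw [ 0.3825 -0.1968  0.006 ] tail [ 0.4891 -0.189   0.006 ]
```

Request:
send_rows --series '[{"wx": 0,"wy": 0,"wz": 0,"dx": 2.6,"dy": -0.1,"dz": -1.0,"fingers": 255},{"wx": 0,"wy": 0,"wz": 0,"dx": 2.4,"dy": -0.1,"dz": -2.0,"fingers": 255},{"wx": 0,"wy": 0,"wz": 0,"dx": 0.2,"dy": 0,"dz": -3.0,"fingers": 255},{"wx": 0,"wy": 0,"wz": 0,"dx": 0,"dy": 0,"dz": -3.0,"fingers": 255},{"wx": 0,"wy": 0,"wz": 0,"dx": 0,"dy": 0,"dz": -3.0,"fingers": 255},{"wx": 0,"wy": 0,"wz": 0,"dx": 0,"dy": 0,"dz": -1.0,"fingers": 255},{"wx": 0,"wy": 0,"wz": 0,"dx": 0,"dy": 0,"dz": 0,"fingers": 255}]'

```text
t: 2.55
tool_pos: [0.5949, 0.0273, 0.0819]
orientation: [-0.424, -3.11, -0.009]
force: [-0.4, -0.3, 0.6]
opening: 0.0004
```

Request:
send_rows --series '[{"wx": 0,"wy": 0,"wz": 0,"dx": 0.2,"dy": -1.5,"dz": -0.7,"fingers": 255},{"wx": 0,"wy": 0,"wz": 0,"dx": 0,"dy": 0,"dz": 0,"fingers": 255},{"wx": 0,"wy": 0,"wz": 0,"dx": 0,"dy": 0,"dz": 0,"fingers": 255}]'

```text
t: 2.8
tool_pos: [0.5971, 0.0143, 0.0771]
orientation: [-0.418, -3.112, -0.01]
force: [0.1, -0.5, 0.9]
opening: 0.0003
```

Request:
send_rows --series '[{"wx": 0,"wy": 0,"wz": 0,"dx": 0,"dy": -0.2,"dz": -0.4,"fingers": 255},{"wx": 0,"wy": 0,"wz": 0,"dx": 0,"dy": 0,"dz": 0,"fingers": 255},{"wx": 0,"wy": 0,"wz": 0,"dx": 0,"dy": 0,"dz": 0,"fingers": 255}]'

```text
t: 3.05
tool_pos: [0.5998, 0.0118, 0.0774]
orientation: [0.419, 3.109, 0.011]
force: [0.1, 0.1, -0.7]
opening: 0.0007
```

Run:
```python
from h import *
s=robot.read_state();a=save('side','pics/s4.png');b=save('scene','pics/sc4.png');print(s['t'],s['tool_pos'],s['dq'])
f=lambda im,x,y:cv2.resize(im[y:y+60,x:x+80,::-1],None,fx=5,fy=5,interpolation=cv2.INTER_CUBIC)
cv2.imwrite('pics/c6.png',np.hstack([f(a,220,150),f(b,230,160)]))
```

```text
3.05 [0.5998016  0.01175733 0.0773867 ] [-0.00556681 -0.00831764 -0.00135202 -0.00159282  0.00057622 -0.00094923]
```

View pics/c6.png

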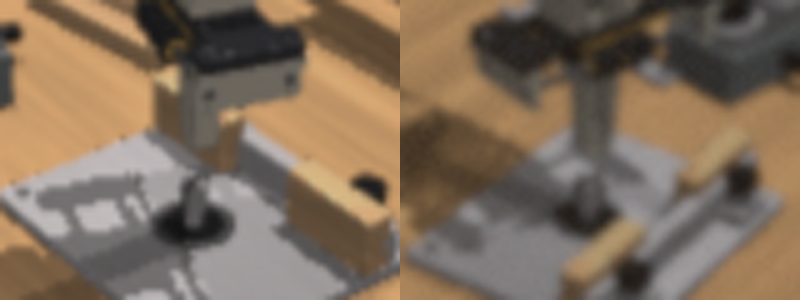

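Request:
send_rows --series '[{"wx": 0,"wy": 0,"wz": 0,"dx": -0.2,"dy": 0,"dz": -0.5,"fingers": 255},{"wx": 0,"wy": 0,"wz": 0,"dx": 0,"dy": 0,"dz": 0,"fingers": 255},{"wx": 0,"wy": 0,"wz": 0,"dx": 0,"dy": 0,"dz": 0,"fingers": 255},{"wx": 0,"wy": 0,"wz": 0,"dx": 0,"dy": 0,"dz": 0,"fingers": 255}]'

```text
t: 3.48
tool_pos: [0.5976, 0.0119, 0.0722]
orientation: [0.419, 3.108, 0.011]
force: [-1.0, -0.7, 1.0]
opening: 0.0005
```

Run:
```python
from h import *
for i in range(5):
    s=robot.read_state();robot.read_camera('side');print(s['t'],s['tool_pos'])
```

```text
3.4833 [0.59763976 0.01191869 0.07220023]
3.5333 [0.59770956 0.01192462 0.0722657 ]
3.5833 [0.59779046 0.01188708 0.07232775]
3.6333 [0.59787264 0.01190954 0.07242317]
3.6833 [0.59789532 0.01188504 0.07244903]
```

Request:
send_rows --series '[{"wx": 0,"wy": 0,"wz": 0,"dx": 0,"dy": 0,"dz": 0,"fingers": 255},{"wx": 0,"wy": 0,"wz": 0,"dx": 0,"dy": 0,"dz": 0,"fingers": 255},{"wx": 0,"wy": 0,"wz": 0,"dx": 0,"dy": 0,"dz": 0,"fingers": 255},{"wx": 0,"wy": 0,"wz": 0,"dx": 0,"dy": 0,"dz": 0,"fingers": 255},{"wx": 0,"wy": 0,"wz": 0,"dx": 0,"dy": 0,"dz": 0,"fingers": 255},{"wx": 0,"wy": 0,"wz": 0,"dx": 0,"dy": 0,"dz": 0,"fingers": 255},{"wx": 0,"wy": 0,"wz": 0,"dx": 0,"dy": 0,"dz": 0,"fingers": 255},{"wx": 0,"wy": 0,"wz": 0,"dx": 0,"dy": 0,"dz": 0,"fingers": 255},{"wx": 0,"wy": 0,"wz": 0,"dx": 0,"dy": 0,"dz": 0,"fingers": 255},{"wx": 0,"wy": 0,"wz": 0,"dx": 0,"dy": 0,"dz": 0,"fingers": 255},{"wx": 0,"wy": 0,"wz": 0,"dx": 0,"dy": 0,"dz": 0,"fingers": 255},{"wx": 0,"wy": 0,"wz": 0,"dx": 0,"dy": 0,"dz": 0,"fingers": 255},{"wx": 0,"wy": 0,"wz": 0,"dx": 0,"dy": 0,"dz": 0,"fingers": 255},{"wx": 0,"wy": 0,"wz": 0,"dx": 0,"dy": 0,"dz": 0,"fingers": 255}]'

```text
t: 4.9
tool_pos: [0.5981, 0.0118, 0.0726]
orientation: [0.419, 3.107, 0.011]
force: [-0.4, 1.2, 0.4]
opening: 0.0003
```

Request:
send_rows --series '[{"wx": 0,"wy": 0,"wz": 0,"dx": 0,"dy": 0,"dz": 3.0,"fingers": 255},{"wx": 0,"wy": 0,"wz": 0,"dx": 0,"dy": 0,"dz": 3.5,"fingers": 255},{"wx": 0,"wy": 0,"wz": 0,"dx": 0,"dy": 0,"dz": 3.0,"fingers": 255},{"wx": 0,"wy": 0,"wz": 0,"dx": -2.7,"dy": -2.6,"dz": 0,"fingers": 255},{"wx": 0,"wy": 0,"wz": 0,"dx": -2.7,"dy": -2.6,"dz": 0,"fingers": 255},{"wx": 0,"wy": 0,"wz": 0,"dx": -2.7,"dy": -2.6,"dz": 0,"fingers": 255},{"wx": 0,"wy": 0,"wz": 0,"dx": -2.7,"dy": -2.6,"dz": 0,"fingers": 255},{"wx": 0,"wy": 0,"wz": 0,"dx": -2.7,"dy": -2.6,"dz": 0,"fingers": 255},{"wx": 0,"wy": 0,"wz": 0,"dx": -2.7,"dy": -2.6,"dz": 0,"fingers": 255},{"wx": 0,"wy": 0,"wz": 0,"dx": -2.5,"dy": -2.6,"dz": 0,"fingers": 255},{"wx": 0,"wy": 0,"wz": 0,"dx": 0,"dy": 0,"dz": 0,"fingers": 255},{"wx": 0,"wy": 0,"wz": 0,"dx": 0,"dy": 0,"dz": 0,"fingers": 255}]'

```text
t: 5.9
tool_pos: [0.4022, -0.1756, 0.1726]
orientation: [0.414, 3.104, 0.006]
force: [0.1, 0.0, -0.1]
opening: 0.0005
```

Run:
```python
from h import *
s=robot.read_state();save('wrist','pics/w5.png');print(s['t'],s['tool_pos'],s['orientation'],s['q'])
np.save('w5.npy',np.r_[s['tool_pos'],s['orientation']])
```

```text
5.9 [ 0.40216995 -0.17563843  0.17257213] [0.41358385 3.10381388 0.00567528] [-0.53509534 -0.30621578  1.98341404  0.00743513  1.45630475 -1.84177148]
```

View pics/w5.png

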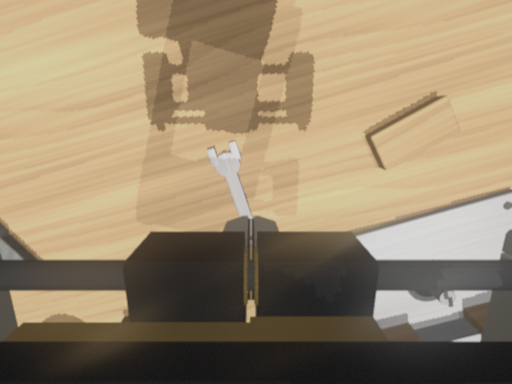

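Run:
```python
from h import *
w=np.load('w5.npy');s=dict(tool_pos=w[:3],orientation=w[3:])
im=cv2.imread('pics/w5.png')
cv2.imwrite('pics/c7.png',cv2.resize(im[130:220,190:280],None,fx=6,fy=6,interpolation=cv2.INTER_CUBIC))
for p in((228,161),(229,164)): print(wz(*p,.006,s))
```

```text
[ 0.37820567 -0.19634413  0.006     ]
[ 0.38192675 -0.19621002  0.006     ]
```

View pics/c7.png

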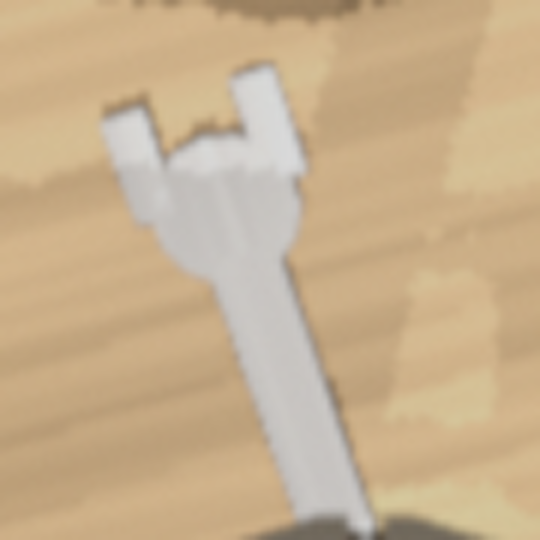

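Request:
send_rows --series '[{"wx": 0,"wy": 0,"wz": 0,"dx": -2.0,"dy": -2.1,"dz": -1.0,"fingers": 255},{"wx": 0,"wy": 0,"wz": 0,"dx": 0,"dy": 0,"dz": -3.0,"fingers": 255},{"wx": 0,"wy": 0,"wz": 0,"dx": 0,"dy": 0,"dz": -3.0,"fingers": 255},{"wx": 0,"wy": 0,"wz": 0,"dx": 0,"dy": 0,"dz": -3.0,"fingers": 255},{"wx": 0,"wy": 0,"wz": 0,"dx": 0,"dy": 0,"dz": -2.0,"fingers": 255},{"wx": 0,"wy": 0,"wz": 0,"dx": 0,"dy": 0,"dz": 0,"fingers": 255},{"wx": 0,"wy": 0,"wz": 0,"dx": 0,"dy": 0,"dz": 0,"fingers": 255}]'

```text
t: 6.53
tool_pos: [0.3886, -0.1934, 0.0517]
orientation: [0.398, 3.098, 0.003]
force: [1.6, -0.5, 1.1]
opening: 0.0004
```

Request:
send_rows --series '[{"wx": 0,"wy": 0,"wz": 0,"dx": -0.7,"dy": -0.4,"dz": -1.2,"fingers": 255},{"wx": 0,"wy": 0,"wz": 0,"dx": 0,"dy": 0,"dz": -0.6,"fingers": 255},{"wx": 0,"wy": 0,"wz": 0,"dx": 0,"dy": 0,"dz": 0,"fingers": 255},{"wx": 0,"wy": 0,"wz": 0,"dx": 0,"dy": 0,"dz": 0,"fingers": 255}]'

```text
t: 6.87
tool_pos: [0.3844, -0.1978, 0.0358]
orientation: [0.392, 3.095, 0.0]
force: [0.8, -0.5, -0.7]
opening: 0.0004
```

Request:
send_rows --series '[{"wx": 0,"wy": 0,"wz": 0,"dx": -0.2,"dy": 0.1,"dz": -0.5,"fingers": 255},{"wx": 0,"wy": 0,"wz": 0,"dx": 0,"dy": 0,"dz": 0,"fingers": 255},{"wx": 0,"wy": 0,"wz": 0,"dx": 0,"dy": 0,"dz": 0,"fingers": 255},{"wx": 0,"wy": 0,"wz": 0,"dx": 0,"dy": 0,"dz": 0,"fingers": 255}]'

```text
t: 7.2
tool_pos: [0.3838, -0.198, 0.0326]
orientation: [0.393, 3.091, -0.003]
force: [0.1, 0.1, -0.1]
opening: 0.0004
```

Run:
```python
from h import *
s=robot.read_state();a=save('side','pics/s6.png');b=save('scene','pics/sc6.png');print(s['t'],s['tool_pos'])
f=lambda im,x,y:cv2.resize(im[y:y+60,x:x+80,::-1],None,fx=5,fy=5,interpolation=cv2.INTER_CUBIC)
cv2.imwrite('pics/c8.png',np.hstack([f(a,205,220),f(b,155,170)]))
```

```text
7.2 [ 0.38380903 -0.19796531  0.03261336]
```

View pics/c8.png

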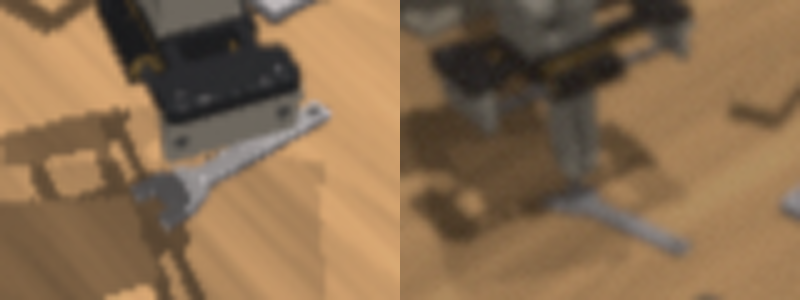

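Request:
send_rows --series '[{"wx": 0,"wy": 0,"wz": 0,"dx": -0.1,"dy": 0,"dz": -0.2,"fingers": 255},{"wx": 0,"wy": 0,"wz": 0,"dx": 0,"dy": 0,"dz": 0,"fingers": 255},{"wx": 0,"wy": 0,"wz": 0,"dx": 0,"dy": 0,"dz": 0,"fingers": 255},{"wx": 0,"wy": 0,"wz": 0,"dx": 0,"dy": 0,"dz": 0,"fingers": 255},{"wx": 0,"wy": 0,"wz": 0,"dx": 0,"dy": 0,"dz": 0,"fingers": 255},{"wx": 0,"wy": 0,"wz": 0,"dx": 0,"dy": 0,"dz": 0,"fingers": 255},{"wx": 0,"wy": 0,"wz": 0,"dx": 0,"dy": 0,"dz": 0,"fingers": 255},{"wx": 0,"wy": 0,"wz": 0,"dx": 0,"dy": 0,"dz": 0,"fingers": 255},{"wx": 0,"wy": 0,"wz": 0,"dx": 0,"dy": 0,"dz": 0,"fingers": 255},{"wx": 0,"wy": 0,"wz": 0,"dx": 0,"dy": 0,"dz": 0,"fingers": 255},{"wx": 0,"wy": 0,"wz": 0,"dx": 0,"dy": 0,"dz": 0,"fingers": 255},{"wx": 0,"wy": 0,"wz": 0,"dx": 0,"dy": 0,"dz": 0,"fingers": 255},{"wx": 0,"wy": 0,"wz": 0,"dx": 0,"dy": 0,"dz": 0,"fingers": 255},{"wx": 0,"wy": 0,"wz": 0,"dx": 0,"dy": 0,"dz": 0,"fingers": 255},{"wx": 0,"wy": 0,"wz": 0,"dx": 0,"dy": 0,"dz": 0,"fingers": 255},{"wx": 0,"wy": 0,"wz": 0,"dx": 0,"dy": 0,"dz": 0,"fingers": 255}]'

```text
t: 8.63
tool_pos: [0.3831, -0.1982, 0.0308]
orientation: [0.393, 3.09, -0.003]
force: [0.3, -0.2, 0.1]
opening: 0.0005
```

Request:
send_rows --series '[{"wx": 0,"wy": 0,"wz": 0,"dx": 0,"dy": 0,"dz": 3.5,"fingers": 255},{"wx": 0,"wy": 0,"wz": 0,"dx": 0,"dy": 0,"dz": 3.5,"fingers": 255},{"wx": 0,"wy": 0,"wz": 0,"dx": 0,"dy": 0,"dz": 3.5,"fingers": 255},{"wx": 0,"wy": 0,"wz": 0,"dx": 0,"dy": 0,"dz": 3.5,"fingers": 255},{"wx": 0,"wy": 0,"wz": 0,"dx": 1.2,"dy": 3.6,"dz": 0,"fingers": 255},{"wx": 0,"wy": 0,"wz": 0,"dx": 1.2,"dy": 3.6,"dz": 0,"fingers": 255},{"wx": 0,"wy": 0,"wz": 0,"dx": 1.2,"dy": 3.6,"dz": 0,"fingers": 255},{"wx": 0,"wy": 0,"wz": 0,"dx": 1.2,"dy": 3.6,"dz": 0,"fingers": 255},{"wx": 0,"wy": 0,"wz": 0,"dx": 1.2,"dy": 3.6,"dz": 0,"fingers": 255},{"wx": 0,"wy": 0,"wz": 0,"dx": 1.2,"dy": 3.6,"dz": 0,"fingers": 255},{"wx": 0,"wy": 0,"wz": 0,"dx": 1.2,"dy": 3.6,"dz": 0,"fingers": 255},{"wx": 0,"wy": 0,"wz": 0,"dx": 1.2,"dy": 3.6,"dz": 0,"fingers": 255},{"wx": 0,"wy": 0,"wz": 0,"dx": 1.2,"dy": 3.6,"dz": 0,"fingers": 255},{"wx": 0,"wy": 0,"wz": 0,"dx": 1.2,"dy": 3.6,"dz": 0,"fingers": 255},{"wx": 0,"wy": 0,"wz": 0,"dx": 1.2,"dy": 3.6,"dz": 0,"fingers": 255},{"wx": 0,"wy": 0,"wz": 0,"dx": 1.2,"dy": 3.6,"dz": 0,"fingers": 255},{"wx": 0,"wy": 0,"wz": 0,"dx": 1.2,"dy": 3.6,"dz": 0,"fingers": 255},{"wx": 0,"wy": 0,"wz": 0,"dx": 1.2,"dy": 3.6,"dz": 0,"fingers": 255},{"wx": 0,"wy": 0,"wz": 0,"dx": 0,"dy": 0,"dz": 0,"fingers": 255},{"wx": 0,"wy": 0,"wz": 0,"dx": 0,"dy": 0,"dz": 0,"fingers": 255}]'

```text
t: 10.3
tool_pos: [0.5506, 0.3332, 0.1759]
orientation: [0.406, 3.085, -0.003]
force: [-0.1, -0.5, 1.3]
opening: 0.0008
```

Run:
```python
from h import *
s=robot.read_state();save('wrist','pics/w7.png');print(s['t'],s['tool_pos'],s['orientation'],s['q'])
np.save('w7.npy',np.r_[s['tool_pos'],s['orientation']])
```

```text
10.3 [0.5505909  0.33321463 0.17592371] [ 4.06382165e-01  3.08481075e+00 -2.85165151e-03] [ 0.47557449  0.24634482  1.43605162 -0.01885067  1.43550833 -0.83093598]
```

View pics/w7.png

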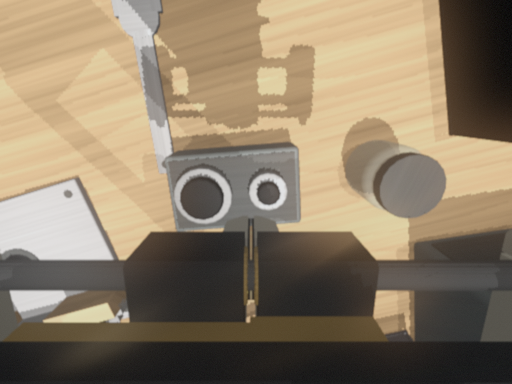

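Run:
```python
from h import *
np.set_printoptions(precision=4,suppress=True)
w=np.load('w7.npy');s=dict(tool_pos=w[:3],orientation=w[3:])
im=cv2.imread('pics/w7.png')
cv2.imwrite('pics/c9.png',cv2.resize(im[140:230,160:310],None,fx=5,fy=5,interpolation=cv2.INTER_CUBIC))
R=Rn.from_rotvec(w[3:]).as_matrix();print(R[:,2], np.cross(R[:,2],[0,0,-1]))
for p in((268,192),(204,197)): print(wz(*p,.072,s))
```

```text
[ 0.0296 -0.0058 -0.9995] [0.0058 0.0296 0.    ]
[0.5599 0.348  0.072 ]
[0.5485 0.2859 0.072 ]
```

View pics/c9.png

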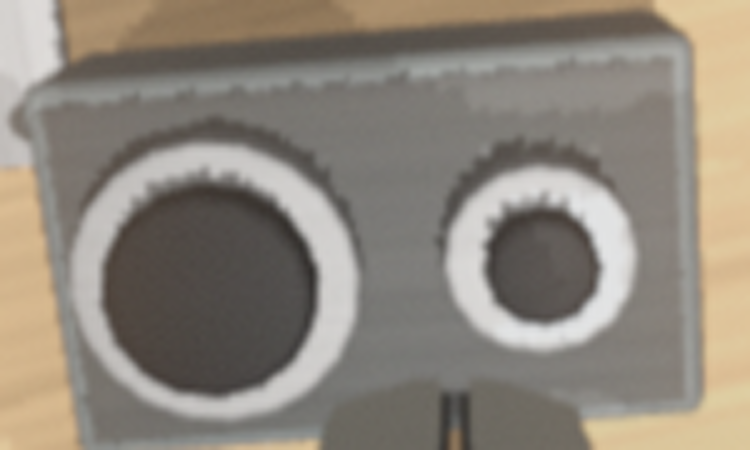

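Request:
send_rows --series '[{"wx": 0.006,"wy": 0.03,"wz": 0,"dx": 1.0,"dy": 1.4,"dz": -1.0,"fingers": 255},{"wx": 0,"wy": 0,"wz": 0,"dx": 0,"dy": 0,"dz": -2.5,"fingers": 255},{"wx": 0,"wy": 0,"wz": 0,"dx": 0,"dy": 0,"dz": -2.5,"fingers": 255},{"wx": 0,"wy": 0,"wz": 0,"dx": 0,"dy": 0,"dz": -1.0,"fingers": 255},{"wx": 0,"wy": 0,"wz": 0,"dx": 0,"dy": 0,"dz": 0,"fingers": 255},{"wx": 0,"wy": 0,"wz": 0,"dx": 0,"dy": 0,"dz": 0,"fingers": 255}]'

```text
t: 10.85
tool_pos: [0.5602, 0.3415, 0.1054]
orientation: [-0.418, -3.112, -0.0]
force: [0.3, 0.2, 0.2]
opening: 0.0002
```

Request:
send_rows --series '[{"wx": 0,"wy": 0,"wz": 0,"dx": 0.1,"dy": 0.5,"dz": -1.0,"fingers": 255},{"wx": 0,"wy": 0,"wz": 0,"dx": 0,"dy": 0,"dz": -0.8,"fingers": 255},{"wx": 0,"wy": 0,"wz": 0,"dx": 0,"dy": 0,"dz": 0,"fingers": 255},{"wx": 0,"wy": 0,"wz": 0,"dx": 0,"dy": 0,"dz": 0,"fingers": 255}]'

```text
t: 11.18
tool_pos: [0.5636, 0.3466, 0.0912]
orientation: [0.42, 3.109, 0.006]
force: [-0.5, 0.5, -0.0]
opening: 0.0003
```

Run:
```python
from h import *
s=robot.read_state();a=save('side','pics/s8.png');b=save('scene','pics/sc8.png');print(s['t'],s['tool_pos'])
f=lambda im,x,y:cv2.resize(im[y:y+60,x:x+80,::-1],None,fx=5,fy=5,interpolation=cv2.INTER_CUBIC)
cv2.imwrite('pics/c10.png',np.hstack([f(a,165,115),f(b,265,120)]))
```

```text
11.1833 [0.56356372 0.34663634 0.09122255]
```

View pics/c10.png

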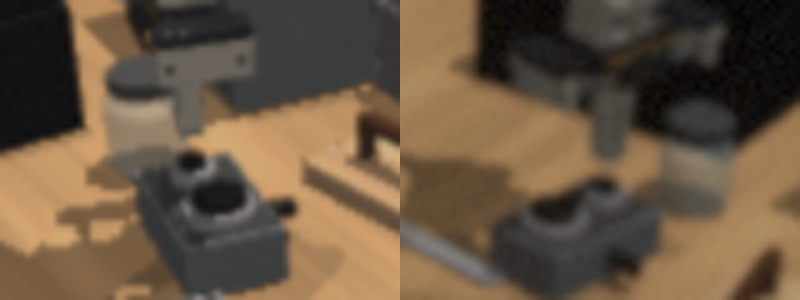

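Request:
send_rows --series '[{"wx": 0,"wy": 0,"wz": 0,"dx": -0.2,"dy": 0,"dz": -0.8,"fingers": 255},{"wx": 0,"wy": 0,"wz": 0,"dx": 0,"dy": 0,"dz": -0.6,"fingers": 255},{"wx": 0,"wy": 0,"wz": 0,"dx": 0,"dy": 0,"dz": -0.4,"fingers": 255},{"wx": 0,"wy": 0,"wz": 0,"dx": 0,"dy": 0,"dz": 0,"fingers": 255}]'

```text
t: 11.62
tool_pos: [0.562, 0.3473, 0.073]
orientation: [0.419, 3.107, 0.008]
force: [-0.9, -0.5, -0.8]
opening: 0.0005
```

Request:
send_rows --series '[{"wx": 0,"wy": 0,"wz": 0,"dx": 0,"dy": 0,"dz": -0.3,"fingers": 255},{"wx": 0,"wy": 0,"wz": 0,"dx": 0,"dy": 0,"dz": -0.3,"fingers": 255},{"wx": 0,"wy": 0,"wz": 0,"dx": 0,"dy": 0,"dz": 0,"fingers": 255}]'

```text
t: 11.87
tool_pos: [0.5622, 0.3474, 0.067]
orientation: [0.419, 3.107, 0.008]
force: [-2.4, -1.3, 4.4]
opening: 0.0006
```

Request:
send_rows --series '[{"wx": 0,"wy": 0,"wz": 0,"dx": 0,"dy": 0,"dz": -0.15,"fingers": 255},{"wx": 0,"wy": 0,"wz": 0,"dx": 0,"dy": 0,"dz": -0.1,"fingers": 255}]'

```text
t: 12.03
tool_pos: [0.5624, 0.3474, 0.0663]
orientation: [0.419, 3.107, 0.008]
force: [-6.3, -3.2, 11.9]
opening: 0.0009
```

Request:
send_rows --series '[{"wx": 0,"wy": 0,"wz": 0,"dx": 0,"dy": 0,"dz": -0.15,"fingers": 255},{"wx": 0,"wy": 0,"wz": 0,"dx": 0,"dy": 0,"dz": -0.1,"fingers": 255}]'

```text
t: 12.2
tool_pos: [0.5623, 0.3475, 0.0663]
orientation: [0.419, 3.107, 0.008]
force: [-3.3, -1.8, 6.5]
opening: 0.0004
```

Request:
send_rows --series '[{"wx": 0,"wy": 0,"wz": 0,"dx": 0,"dy": 0,"dz": -0.25,"fingers": 255},{"wx": 0,"wy": 0,"wz": 0,"dx": 0,"dy": 0,"dz": -0.25,"fingers": 255},{"wx": 0,"wy": 0,"wz": 0,"dx": 0,"dy": 0,"dz": -0.25,"fingers": 255}]'

```text
t: 12.45
tool_pos: [0.5624, 0.3475, 0.0661]
orientation: [0.418, 3.106, 0.008]
force: [-10.8, -5.0, 17.9]
opening: 0.0003
```

Run:
```python
from h import *
s=robot.read_state();a=save('side','pics/s9.png');b=save('scene','pics/sc9.png');print(s['t'],s['tool_pos'],s['force'])
f=lambda im,x,y:cv2.resize(im[y:y+60,x:x+80,::-1],None,fx=5,fy=5,interpolation=cv2.INTER_CUBIC)
cv2.imwrite('pics/c11.png',np.hstack([f(a,165,115),f(b,265,120)]))
```

```text
12.45 [0.56240962 0.34749416 0.06609187] [-10.80474141  -4.97187669  17.91301878]
```

View pics/c11.png

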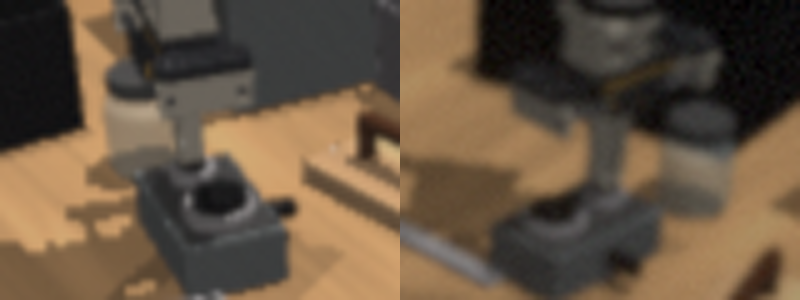

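Bottomed: the force rose to 18 N and z stopped at 0.0661, against 0.066 expected. Raising now.

Request:
send_rows --series '[{"wx": 0,"wy": 0,"wz": 0,"dx": 0,"dy": 0,"dz": 0.6,"fingers": 255},{"wx": 0,"wy": 0,"wz": 0,"dx": 0,"dy": 0,"dz": 1.0,"fingers": 255},{"wx": 0,"wy": 0,"wz": 0,"dx": 0,"dy": 0,"dz": 2.0,"fingers": 255},{"wx": 0,"wy": 0,"wz": 0,"dx": 0,"dy": 0,"dz": 3.0,"fingers": 255},{"wx": 0,"wy": 0,"wz": 0,"dx": 0,"dy": 0,"dz": 3.0,"fingers": 255},{"wx": 0,"wy": 0,"wz": 0,"dx": 0,"dy": 0,"dz": 3.0,"fingers": 255},{"wx": 0,"wy": 0,"wz": 0,"dx": 0,"dy": 0,"dz": 0,"fingers": 255},{"wx": 0,"wy": 0,"wz": 0,"dx": 0,"dy": 0,"dz": 0,"fingers": 255},{"wx": 0,"wy": 0,"wz": 0,"dx": 0,"dy": 0,"dz": 0,"fingers": 255}]'

```text
t: 13.3
tool_pos: [0.5613, 0.3469, 0.1997]
orientation: [0.418, 3.106, 0.009]
force: [-0.1, -0.4, 0.1]
opening: 0.0004
```

Run:
```python
from h import *
s=robot.read_state();a=save('side','pics/s10.png');b=save('wrist','pics/w10.png');print(s['t'],s['tool_pos'],s['force'])
cv2.imwrite('pics/c12.png',cv2.resize(a[115:175,165:245,::-1],None,fx=5,fy=5,interpolation=cv2.INTER_CUBIC))
d=np.abs(a.astype(int)-cv2.imread('pics/side0.png')[:,:,::-1]).max(2)
cv2.imwrite('pics/d.png',np.hstack([a[:,:,::-1][100:300,100:400],cv2.merge([np.clip(d*3,0,255).astype('uint8')]*3)[100:300,100:400]]))
```

```text
13.3 [0.56133453 0.34687103 0.19965019] [-0.07777722 -0.42025955  0.13512601]
```

View pics/c12.png

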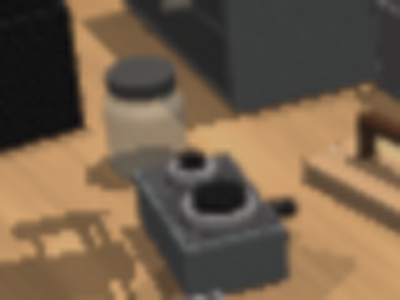

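View pics/d.png

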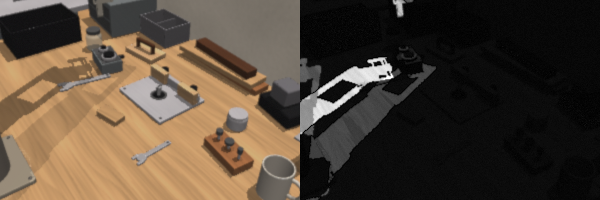

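The start button is back up. The difference image shows only the arm's shadow, so nothing has moved.

```bash
python3 -c "
from plant import robot
print(robot.close_job())"
```

```text
the job is handed in; nothing more can be done
None
```

The pointing check and the start-button press are done, in the order asked, and the job was handed in at about 13.4 s.

- **Cutter:** the shut fingertips stayed about 24–25 mm above its top for about 1.8 s, within about 2 mm sideways of its measured position (0.597, 0.012).
- **Short spanner jaw:** the fingertips stayed about 25–27 mm above it for about 1.7 s, within about 2 mm of its measured position (0.382, -0.197). I did not point at the longer spanner; the arm only passed near it, at transit height.
- **Start button:** pressed until it stopped. The tool came to rest at z = 0.0661 against an expected 0.066, while the force rose to 18 N against the 5 N spring. I then lifted clear to z = 0.20, where the force read about 0.

**Last checks:** the final side view shows the start button up again and the stop button as it was at the start. Compared with the first picture, only the arm and its shadow differ, so nothing on the bench appears to have moved.

**Disagreements:** the camera position estimates differed by a few millimetres, at most about 9 mm for the start button. I used the close-up wrist camera values, which triangulation from the two fixed cameras supported to within about 2 mm. The first move call was refused because it left out some keys; nothing moved.

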